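# Clear the shadow gap of a framed picture

### The arm

A 7-joint arm with a two-finger parallel gripper is mounted at the origin on the work surface. World frame = base frame: x ahead of the robot, y to its left, z up, the work surface at z = 0. Lengths are in m, angles in rad, forces in N, time in s.
With the tool pointing down it reaches from about 0.425 to 0.95 m from the base axis. Payload 4.7 kg.
Tool frame: the origin (TCP) lies between the finger pads; the fingertips stand 25 mm ahead of it and the grasp point (between the pads) lies 6 mm ahead of it; x points along the fingers, z is the direction in which the jaws open and shut, and the axes are right-handed (so a half turn about x gives the same grasp; the last joint's range is limited). The gripper opens to 85 mm and grips with 20 to 120 N. Pads are 22 mm wide; open, the fingers measure 114 mm over their backs; the gripper's body (76 mm by 85 mm) begins 54 mm behind the grasp point. The pads swing forward as they close: fully open they stand 13 mm farther back than shut.
Start: joints at [-1.243, 0.469, -0.049, 1.532, 0.024, 1.141, -0.082], TCP at [0.236, 0.633, 0.256] pointing down, gripper open.
Joint ranges: [-2.59, 2.59], [-0.33, 1.99], [-1.39, 1.29], [0.1, 2.45], [-1.04, 4.18], [0.21, 1.99], [-2.66, 2.66]. Speed limits (rad/s): [2.57, 2.57, 3.14, 3.14, 3.14, 3.14, 3.14].

### API

Orientations are given as a 3x3 rotation matrix whose columns are the frame's x, y, z axes.
In Python, from rig import * gives the robot as it stands. Calls block until the motion is done:
- movep(position, orientation): joint-space move of the TCP to a pose.
- move_l(position, attitude=None, feed=0.15, until_force=None): straight line of the TCP; attitude=None keeps the orientation; feed is the mean speed in m/s. With until_force (N) it stops when the force on the tool has changed by that much, and returns True; else False.
- move_joints(angles): joint-space move.
- command_gripper(opening, newtons=None): finger opening in m; newtons is the grip in N (None keeps the last); returns when the fingers have stopped.
- sleep(seconds).
- inverse_kinematics(position, orientation): joint angles nearest the present ones, or None.
- sense(): the state.
- camera(name): name is "scene" or "top" or "wrist"; returns (picture, depth): 420x560x3 uint8, red, green, blue; 420x560 float32, m along the optical axis (not along the pixel's ray), 0 where there is no reading.
- camera_params(name): a dict with "K" (3x3 intrinsics, pixels), "position" and "rotation" of the camera in the world; the wrist camera has in their place "tool_from_camera" (4x4, takes a point from camera to tool coordinates, whose origin is the TCP and whose axes are the tool frame's). Camera axes: x right, y down, z forward; pixel columns grow to the right and rows downward; lengths in m; the calibration is good to about 2 mm. The wrist camera is an equidistant fisheye: a pixel r from the principal point sees the ray r / f radians off the axis. A picture is of the moment at which its call begins: read the wrist's pose just before it. camera_params takes no time and is no camera call.
A pose or a line that the arm cannot do raises Unreachable and nothing moves.
- finish_job(): hands the job in, once; it reports no verdict.
The state is a dict: "time_s": time; "joint_pos": joint angles; "qd": joint speeds; "joint_efforts": joint torques, N m; "position": TCP position; "tcp_rot": TCP orientation; "wrist_force": force on the tool from outside, world axes, zero at the start; "ft_torque": the same for the moment, N m; "finger_gap": finger opening in m.
Only numpy, scipy, OpenCV 4.12 (cv2) and the standard library are available. Lean on these libraries where they do the work, as an engineer would, in place of code of your own. Each camera call takes 0.05 s, during which the arm holds its last target. There are 200 camera calls.

### The job

Pull the drawer of the wooden chest out to its stop and leave it there. Then take the spring-tipped stylus from its stand and run its tip slowly (slower than 8 cm a second) along the bottom of the gap between the picture and its frame, from the blue dot round the corner to the red dot, keeping the sprung tip lightly pressed in all along but never fully, and not pressing on the picture or the frame's face. Hang the stylus back in its stand by its collar, and leave the pot and the two paint jars alone.

Things in the scene. Friction and masses are not known exactly. Their poses are not given: they have to be found in the camera images.
- drawer_handle (a point): Middle of the drawer's steel bar handle: a level round bar 12 mm thick, 110 mm long, 50 mm out from the drawer's white front and 55 mm above the table. Axes: x from the handle into the chest, y along the bar, z up; the drawer pulls out along -x.
- chest: Fixed low wooden chest with one drawer, 268 mm wide, 200 deep, 90 tall, turned up to about 9 degrees. Origin: centre of its underside; x points away from the drawer's front, y to the left seen from the robot, z up.
- drawer (a joint): How far the drawer is out, in m: 0 shut, 0.140 at its stop. It starts somewhere between 0 and 0.03, takes about 3 N to move, and stays where it is left.
- stylus: Round spring-tipped stylus, 0.08 kg, hanging tip down by its collar in the fork stand. Origin: centre of the collar's underside; z up along it. From there up: aluminium collar 32 mm across, 5 thick, then a blue handle 18 mm across from 5 to 80 mm. Down: steel sleeve 13 mm across to -45, then a brass rod tip 5 mm across, its round end at -70 when free.
- tip_end (a point): Very end of the stylus's brass tip, on its axis. 70 mm below the collar's underside when not pressed in.
- tip (a joint): How far the sprung tip is pressed up into the sleeve, in m: 0 free, 0.010 fully in. Spring force about 0.8 N to start plus 0.4 N per mm.
- stand: Fixed dark steel stand, left or right of the chest, turned up to 23 degrees. Origin: on the table under the hanging place; x points to its post (42 mm wide, 35 to 49 mm behind), z up. Base 85 x 80 x 12 mm. Two level aluminium tines, 10 wide, 8 thick, tops at 100 mm, run along x from the post to 35 mm in front of the origin, with a 22 mm slot between, open at the front.
- stand_rest (a point): Hanging place: the point level with the tine tops and midway between them where the centre of the collar's underside rests. Axes as the stand's.
- rinse_pot: White plastic rinse pot, 76 mm across, 85 mm tall, on the other side of the chest from the stand (the two places are swapped at random). Origin: centre of its underside. Leave alone.
- paint_jar: Yellow paint jar with a white lid, 62 mm across, 73 mm tall, standing on the table on the right. Origin: centre of its underside. Leave alone.
- green_jar: Small green paint jar with a white lid, 50 mm across, 60 mm tall, standing on the table on the left. Origin: centre of its underside. Leave alone.
- gap_0 (a point): Point on the floor of the gap, midway across it, beside the blue dot: start of the path. Moves with the drawer. The path runs from here along the front gap (next to the drawer's front) to the left, turns square at gap_5 and runs along the left gap into the chest's direction. Gap floor 30 mm above the table. Axes of all gap points: x into the chest, y to the left seen from the robot, z up.
- gap_1 (a point): Point on the floor of the gap, midway across it, 22 mm on from gap_0 towards the corner. Moves with the drawer. The gap is black, 10 mm wide and 6 mm deep, and runs all round between the light wooden frame (200 mm wide, 130 deep, bars 14 mm wide) and the painted panel (152 x 82 mm); frame and panel faces lie 36 mm above the table. The picture is fixed in the drawer.
- gap_2 (a point): Point on the floor of the gap, midway across it, 44 mm on from gap_0 towards the corner. Moves with the drawer. The drawer's front stands 29 mm from the middle of the front gap, its top 72 mm above the table.
- gap_3 (a point): Point on the floor of the gap, midway across it, 66 mm on from gap_0 towards the corner. Moves with the drawer.
- gap_4 (a point): Point on the floor of the gap, midway across it, 88 mm on from gap_0 towards the corner. Moves with the drawer.
- gap_5 (a point): Point on the floor of the gap, midway across it, the corner, 110 mm on from gap_0. Moves with the drawer.
- gap_6 (a point): Point on the floor of the gap, midway across it, 20 mm past the corner on the side run. Moves with the drawer.
- gap_7 (a point): Point on the floor of the gap, midway across it, 40 mm past the corner. Moves with the drawer.
- gap_8 (a point): Point on the floor of the gap, midway across it, beside the red dot: end of the path, 60 mm past the corner. Moves with the drawer. With the drawer at its stop this point is 50 mm clear of the chest, the rest of the path more or as much.
Not all that is in view belongs to the job. Leave any turquoise or white look-alike of the stylus alone.

How it is judged:
On the way, in this order (a step that is already met when the one before it is completed fails the run):
1. the drawer is pulled out to its stop (within 5 mm) (value of joint drawer above 0.135 m), for 0.3 s.
2. the stylus tip, pressed in at least 0.8 mm and moving slower than 8 cm/s, passes within 7 mm of gap_0 (the blue-dot start) (distance between tip_end and gap_0 below 0.007 m and value of joint tip above 0.0008 m and linear speed of stylus below 0.08 m/s), for 0.05 s.
3. the stylus tip, pressed in at least 0.8 mm and moving slower than 8 cm/s, passes within 7 mm of gap_1 (the front run, 22 mm on) (distance between tip_end and gap_1 below 0.007 m and value of joint tip above 0.0008 m and linear speed of stylus below 0.08 m/s), for 0.05 s.
4. the stylus tip, pressed in at least 0.8 mm and moving slower than 8 cm/s, passes within 7 mm of gap_2 (the front run, 44 mm on) (distance between tip_end and gap_2 below 0.007 m and value of joint tip above 0.0008 m and linear speed of stylus below 0.08 m/s), for 0.05 s.
5. the stylus tip, pressed in at least 0.8 mm and moving slower than 8 cm/s, passes within 7 mm of gap_3 (the front run, 66 mm on) (distance between tip_end and gap_3 below 0.007 m and value of joint tip above 0.0008 m and linear speed of stylus below 0.08 m/s), for 0.05 s.
6. the stylus tip, pressed in at least 0.8 mm and moving slower than 8 cm/s, passes within 7 mm of gap_4 (the front run, 88 mm on) (distance between tip_end and gap_4 below 0.007 m and value of joint tip above 0.0008 m and linear speed of stylus below 0.08 m/s), for 0.05 s.
7. the stylus tip, pressed in at least 0.8 mm and moving slower than 8 cm/s, passes within 7 mm of gap_5 (the corner) (distance between tip_end and gap_5 below 0.007 m and value of joint tip above 0.0008 m and linear speed of stylus below 0.08 m/s), for 0.05 s.
8. the stylus tip, pressed in at least 0.8 mm and moving slower than 8 cm/s, passes within 7 mm of gap_6 (the side run, 20 mm past the corner) (distance between tip_end and gap_6 below 0.007 m and value of joint tip above 0.0008 m and linear speed of stylus below 0.08 m/s), for 0.05 s.
9. the stylus tip, pressed in at least 0.8 mm and moving slower than 8 cm/s, passes within 7 mm of gap_7 (the side run, 40 mm past the corner) (distance between tip_end and gap_7 below 0.007 m and value of joint tip above 0.0008 m and linear speed of stylus below 0.08 m/s), for 0.05 s.
10. the stylus tip, pressed in at least 0.8 mm and moving slower than 8 cm/s, passes within 7 mm of gap_8 (the red-dot end) (distance between tip_end and gap_8 below 0.007 m and value of joint tip above 0.0008 m and linear speed of stylus below 0.08 m/s), for 0.05 s.
At the end, for the whole second after the job is handed in: The drawer is within 8 mm of its stop; the stylus hangs at rest in the fork, upright within 0.12 rad, its collar's underside within 4 mm of the tine tops in height and its centre within 15 mm of the hanging place (value of joint drawer above 0.132 m and horizontal distance between stand_rest and stylus below 0.015 m and z of stylus in the frame of stand_rest between -0.004 and 0.004 m and angle between stylus's own z axis and vertical below 0.12 rad and linear speed of stylus below 0.02 m/s); the robot touches nothing.
It fails at once if the sprung tip is pressed in almost fully (over 8.5 mm) (value of joint tip above 0.0085 m).
It fails at once if the tip is pressed (over 2 mm of spring travel) onto the face of the picture or frame instead of in the gap (value of joint tip above 0.002 m and contact force between tip and drawer above 0.3 N and z of tip_end in the frame of gap_0 above 0.0045 m).
It fails at once if the rinse pot is moved more than 25 mm (distance of rinse_pot from where it was at the start of the episode above 0.025 m).
It fails at once if the paint jar is moved more than 25 mm (distance of paint_jar from where it was at the start of the episode above 0.025 m).
It fails at once if the green jar is moved more than 25 mm (distance of green_jar from where it was at the start of the episode above 0.025 m).
It also fails if it takes over 66 s, if anything falls off the work surface, if the arm or the gripper's body presses on something with over 40 N, if the wrist force passes 120 N, or if a joint passes its speed limit or range.

## Working session

There is one attempt and no reset: what is moved stays moved. The work goes in short steps, each a Python script; the robot and the scene stay as the last script left them, time stands still between calls to the robot, and variables do not carry over. Pictures are saved under pics/ and viewed, about 8 in all and at most 12, crops included, and the job is handed in when it is done.

```bash
ls; mkdir -p pics; python3 - <<'E'
from rig import *
import cv2,numpy as np
for n in ["scene","top"]:
    im,d=camera(n); cv2.imwrite(f"pics/{n}0.png",im[:,:,::-1]); np.savez(f"pics/{n}0.npz",im=im,d=d)
    p=camera_params(n); print(n,p)
print(camera_params("wrist")); s=sense(); print(s)
E
```

```text
pics
scene {'K': array([[497.43196169,   0.        , 279.31040078],
       [  0.        , 497.43196169, 210.19074195],
       [  0.        ,   0.        ,   1.        ]]), 'position': array([ 1.10279374, -0.38679611,  1.13048358]), 'rotation': array([[ 0.57426835,  0.70587117, -0.41468271],
       [ 0.81861155, -0.48920991,  0.30091328],
       [ 0.00953912, -0.51226903, -0.85877206]])}
top {'K': array([[470.59362937,   0.        , 274.57561379],
       [  0.        , 470.59362937, 207.26507758],
       [  0.        ,   0.        ,   1.        ]]), 'position': array([ 0.40192059, -0.01155426,  1.22316291]), 'rotation': array([[ 0.01198242, -0.98222305,  0.18733475],
       [-0.99940597, -0.01781831, -0.02949933],
       [ 0.03231291, -0.18687   , -0.98185309]])}
{'K': array([[325.1922621 ,   0.        , 279.98823893],
       [  0.        , 325.1922621 , 211.4712851 ],
       [  0.        ,   0.        ,   1.        ]]), 'tool_from_camera': array([[-1.21476879e-03, -3.22176770e-01,  9.46678749e-01,
        -1.17783780e-01],
       [ 5.78865158e-04, -9.46679515e-01, -3.22176288e-01,
  
[... 305 characters left out ...]
1.14104131, -0.0823138 ]), 'qd': array([ 0.00159287, -0.00322468, -0.00175448, -0.00031889, -0.00022668,
       -0.00015151,  0.00045468]), 'joint_efforts': array([ 9.08690745e-04, -5.11517036e+01, -4.67669335e-02, -2.38391930e+01,
        1.09016325e-02,  4.34192101e-03,  7.02778976e-06]), 'position': array([0.23555472, 0.63206709, 0.25537009]), 'tcp_rot': array([[-5.77717430e-04, -9.37038869e-01,  3.49224604e-01],
       [-1.67602587e-03,  3.49225079e-01,  9.37037371e-01],
       [-9.99998429e-01, -4.39666510e-05, -1.77225480e-03]]), 'wrist_force': array([-0.01446037,  0.31173676, -1.73651302]), 'ft_torque': array([-0.0494548 ,  0.03683169, -0.01341852]), 'finger_gap': 0.08540737539873265}
```

View pics/scene0.png

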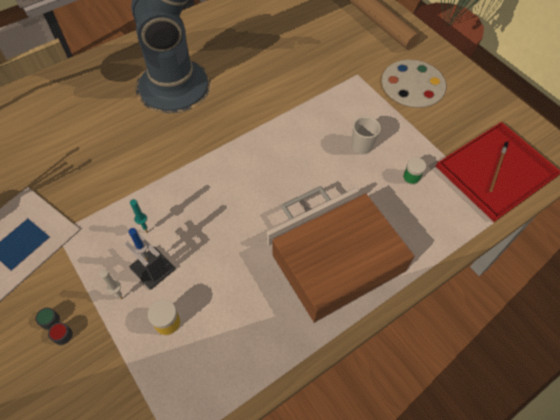

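View pics/top0.png

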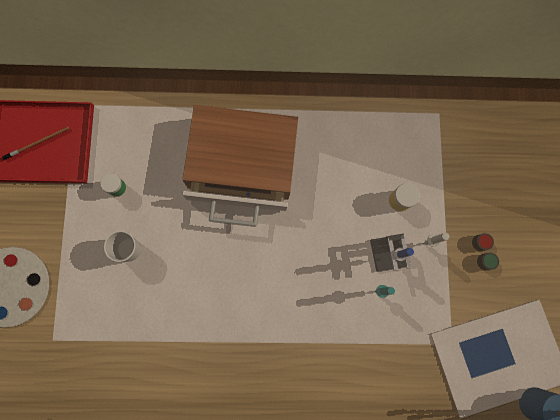

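Pictures 1-2: the chest is at top-view ~(243,150), its handle bar at ~(232,224), stand at ~(388,253) with the blue stylus at (403,253). The look-alikes are turquoise at (385,291) and white at (440,238).

```bash
cat > h.py <<'E'
import numpy as np,cv2
def cast(P,uv,z):
    uv=np.atleast_2d(np.array(uv,float)); d=np.c_[uv,np.ones(len(uv))]@np.linalg.inv(P['K']).T@P['rotation'].T
    c=P['position']; return c+d*((z-c[2])/d[:,2])[:,None]
def cloud(P,D):
    h,w=D.shape; u,v=np.meshgrid(np.arange(w),np.arange(h))
    r=np.stack([u,v,np.ones_like(u)],-1)@np.linalg.inv(P['K']).T*D[...,None]
    return r@P['rotation'].T+P['position']
E
python3 - <<'E'
from rig import camera_params
from h import *
t=np.load("pics/top0.npz");s=np.load("pics/scene0.npz")
a=cv2.resize(t['im'][85:235,170:310],None,fx=2.85,fy=2.85,interpolation=2)
b=cv2.resize(t['im'][215:315,360:460],None,fx=4,fy=4,interpolation=2)
c=np.zeros((600,800,3),np.uint8); 
a=cv2.resize(t['im'][90:235,175:305],(390,435),interpolation=2); c[:435,:390]=a; c[:400,395:795]=b
c=c[:, :800]; e=cv2.resize(s['im'][190:290,95:195],(195,195),interpolation=2); c[403:598,395:590]=e
cv2.imwrite("pics/crop0.png",c[:,:,::-1])
for n,q in (("top",t),("scene",s)):
    P=camera_params(n); X=cloud(P,q['d']); im=q['im']; hsv=cv2.cvtColor(im,cv2.COLOR_RGB2HSV)
    m=(X[...,2]>.08)&(X[...,2]<.1)&(abs(X[...,1])<.35)&(X[...,0]>.4)
    m=(abs(X[...,2]-.09)<.006)&(hsv[...,1]>90)&(hsv[...,0]<25)
    nl,l,st,ce=cv2.connectedComponentsWithStats(m.astype(np.uint8)); k=1+st[1:,4].argmax()
    cnt=max(cv2.findContours((l==k).astype(np.uint8),0,1)[0],key=len)[:,0]
    W=cast(P,cnt,.09)[:,:2].astype(np.float32); r=cv2.minAreaRect(W); print(n,"chest rect",r, cv2.boxPoints(r).round(4).tolist())
    bl=(hsv[...,0]>105)&(hsv[...,0]<130)&(hsv[...,1]>120)&(X[...,2]>.09)
    bl[:, 470:]=0; v,u=np.nonzero(bl); 
    print("blue",len(u),u.mean(),v.mean(),u.min(),u.max(),v.min(),v.max(), X[bl].mean(0), X[bl][:,2].max())
    print("table z",np.median(X[300:340,250:290,2]))
    np.savez("pics/X"+n,X=X)
E
```

```text
top chest rect ((0.768132209777832, 0.040796056389808655), (0.2675604820251465, 0.20043198764324188), 84.46253967285156) [[0.6554999947547913, -0.08269999921321869], [0.8550000190734863, -0.10199999809265137], [0.8808000087738037, 0.16429999470710754], [0.6812999844551086, 0.18359999358654022]]
blue 10 411.3 250.0 409 413 248 253 [ 0.50902443 -0.35036687  0.18037731] 0.18405663990576504
table z 0.0015817406870155537
scene chest rect ((0.7689056396484375, 0.04034527391195297), (0.2693488597869873, 0.20122265815734863), 84.62603759765625) [[0.6560999751091003, -0.08429999649524689], [0.8565000295639038, -0.10320000350475311], [0.8816999793052673, 0.16500000655651093], [0.6812999844551086, 0.18389999866485596]]
blue 117 134.35897435897436 237.8034188034188 26 141 229 247 [ 0.52105997 -0.34735679  0.17460219] 1.1304835817099812
table z 0.000786755405560835
```

View pics/crop0.png

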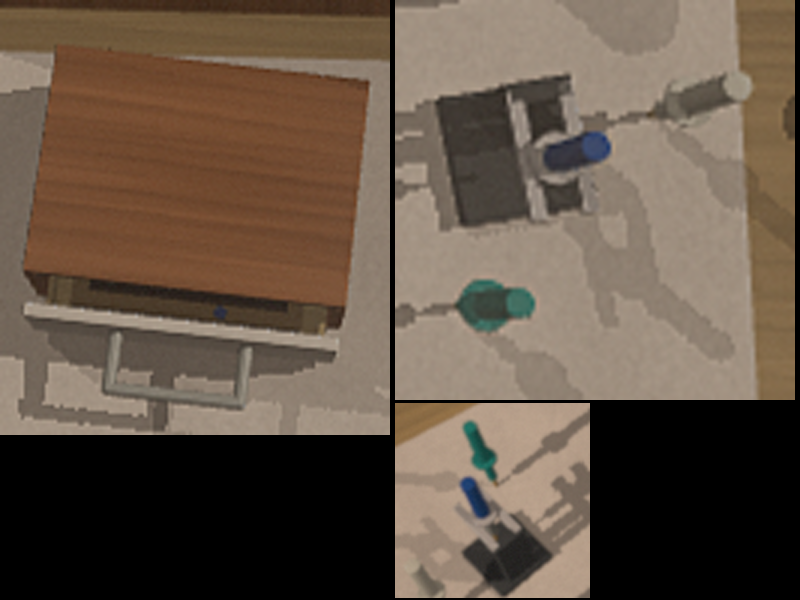

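```bash
python3 - <<'E'
from rig import camera_params
from h import *
for n in("top","scene"):
    P=camera_params(n); X=np.load(f"pics/X{n}.npz")['X']; im=np.load(f"pics/{n}0.npz")['im']; hsv=cv2.cvtColor(im,cv2.COLOR_RGB2HSV)
    # handle bar: above table in front of chest
    yaw=np.deg2rad(-5.45); ex=np.array([np.cos(yaw),np.sin(yaw)]); ey=np.array([-ex[1],ex[0]])
    loc=np.stack([(X[...,:2]-[.7685,.0405])@ex,(X[...,:2]-[.7685,.0405])@ey],-1)
    m=(X[...,2]>.03)&(X[...,2]<.085)&(loc[...,0]>-.26)&(loc[...,0]<-.1)&(abs(loc[...,1])<.15)
    h=np.histogram(loc[m][:,0],bins=np.arange(-.26,-.09,.006)); print(n,list(zip(h[1].round(3).tolist(),h[0].tolist())))
    b=m&(abs(X[...,2]-.057)<.012)&(loc[...,0]<-.15)
    k=np.histogram(loc[b][:,0],bins=60); x0=k[1][k[0].argmax()]
    bb=b&(loc[...,0]<np.percentile(loc[b][:,0],50)+.008); v,u=np.nonzero(bb)
    print("bar",len(u),np.median(loc[bb],0),loc[bb].min(0),loc[bb].max(0))
    # stand: things at tine height
    m=(abs(X[...,2]-.1)<.008)&(X[...,0]>.42)&(X[...,0]<.62)&(X[...,1]<-.25)&(X[...,1]>-.47)&(hsv[...,1]<70)
    v,u=np.nonzero(m); W=cast(P,np.c_[u,v],.1)[:,:2].astype(np.float32); print("tines",len(u),cv2.minAreaRect(W),cv2.boxPoints(cv2.minAreaRect(W)).tolist())
    np.save(f"pics/t{n}.npy",np.c_[W,hsv[m][:,2],u,v])
    bl=(hsv[...,0]>100)&(hsv[...,0]<130)&(hsv[...,1]>110)&(X[...,2]>.095)&(X[...,2]<.2)&(X[...,1]<-.25)
    print("blue",bl.sum(),X[bl].mean(0),X[bl].max(0))
    tq=(hsv[...,0]>75)&(hsv[...,0]<98)&(hsv[...,1]>110)&(X[...,1]<-.2)&(X[...,2]>.01)
    print("turq",X[tq].min(0),X[tq].max(0))
    m=(X[...,2]>.012)&(X[...,2]<.25)&(X[...,1]<-.4)&(X[...,1]>-.52)&(X[...,0]>.45)&(X[...,0]<.58)
    print("white",X[m].min(0),X[m].max(0), X[m][X[m][:,2].argmax()])
m=np.zeros((160,220,3),np.uint8)+255
cv=np.load("pics/ttop.npy")
for x,y,val,u,v in cv: m[int((.62-x)*800)%160,int((-.25-y)*1000)%220]=(0,0,int(val))
cs=np.load("pics/tscene.npy")
print(cv[:, :2].round(3).tolist()[:5])
c=np.full((420,800,3),255,np.uint8)
for k,cc in ((0,cv),(400,cs)):
    for x,y,val,u,v in cc: cv2.circle(c,(int(k+(-.27-y)*2000),int((.63-x)*2000)),2,(0,0,int(val)),-1)
cv2.imwrite("pics/tines.png",c)
E
```

```text
top [(-0.26, 0), (-0.254, 0), (-0.248, 0), (-0.242, 0), (-0.236, 0), (-0.23, 0), (-0.224, 0), (-0.218, 0), (-0.212, 0), (-0.206, 0), (-0.2, 0), (-0.194, 30), (-0.188, 123), (-0.182, 84), (-0.176, 23), (-0.17, 20), (-0.164, 25), (-0.158, 21), (-0.152, 22), (-0.146, 28), (-0.14, 36), (-0.134, 508), (-0.128, 239), (-0.122, 28), (-0.116, 84), (-0.11, 190), (-0.104, 121), (-0.098, 0)]
bar 247 [-0.1835745  -0.00098413] [-0.18930472 -0.060307  ] [-0.17341093  0.06071033]
tines 417 ((0.5142439007759094, -0.34613025188446045), (0.09086500108242035, 0.188094824552536), 38.514678955078125) [[0.42013055086135864, -0.3008344769477844], [0.5372600555419922, -0.44800901412963867], [0.6083572506904602, -0.3914260268211365], [0.49122774600982666, -0.24425148963928223]]
blue 21 [ 0.50758234 -0.34836096  0.1806443 ] [ 0.51358945 -0.34048385  0.18405664]
turq [ 0.4099525  -0.31847086  0.07045389] [ 0.4338204  -0.29895204  0.15259963]
white [ 0.53001883 -0.45488491  0.01248605] [ 0.56064578 -0.42445774  0.15512874] [ 0.54518374 -0.43631345  0.15512874]
scene [(-0.26, 0), (-0.254, 0), (-0.248, 0), (-0.242
[... 380 characters left out ...]
77489] [-0.17253796  0.06142613]
tines 435 ((0.5153891444206238, -0.34603530168533325), (0.09299931675195694, 0.19944265484809875), 42.39748001098633) [[0.41381072998046875, -0.30374592542648315], [0.5482889413833618, -0.45103132724761963], [0.6169675588607788, -0.38832467794418335], [0.48248934745788574, -0.24103927612304688]]
blue 125 [ 0.51075681 -0.34655952  0.15658598] [ 0.51583936 -0.33950379  0.18461359]
turq [ 0.40960249 -0.32156566  0.03353575] [ 0.43436727 -0.29632008  0.15572793]
white [ 0.53234284 -0.45496247  0.01504996] [ 0.5601874  -0.42478367  0.15286017] [ 0.54952711 -0.43365911  0.15286017]
[[0.556, -0.346], [0.556, -0.348], [0.556, -0.35], [0.556, -0.353], [0.556, -0.355]]
```

View pics/tines.png

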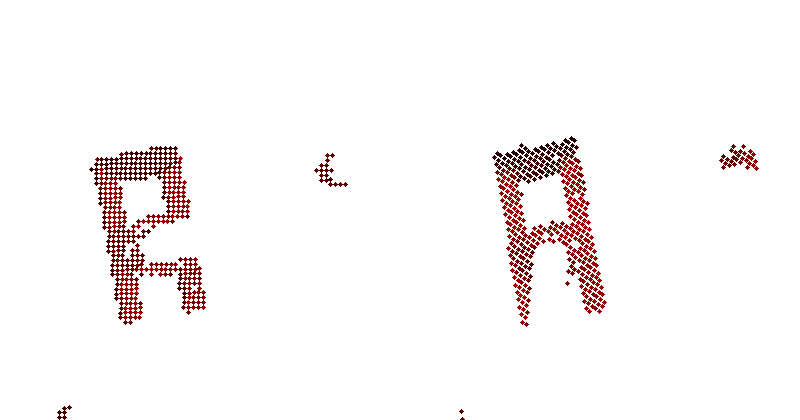

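Picture 4: the cloud at tine height outlines the post and both tines, open towards −x with yaw about +10°. Pulling the drawer now.

```bash
cat >> h.py <<'E'
CC=np.array([.7685,.0405]); YAW=np.deg2rad(-5.45)
def down(zdir):
    z=np.array([zdir[0],zdir[1],0.]); z/=np.linalg.norm(z); x=np.array([0,0,-1.]); return np.c_[x,np.cross(z,x),z]
E
python3 - <<'E'
from rig import *
from h import *
for n in("top","scene"):
    a=np.load(f"pics/t{n}.npy")[:,:2]; a=a[(a[:,1]<-.3)&(a[:,1]>-.385)&(a[:,0]>.455)].astype(np.float32)
    r=cv2.minAreaRect(a); print(n,"stand",r)
ex=np.array([np.cos(YAW),np.sin(YAW)]); b=CC-.183*ex; print("bar",b)
q0=sense()["joint_pos"]; best=None
for s in(1,-1):
    q=inverse_kinematics([*b,.16],down(s*ex)); print(s,None if q is None else q.round(2))
    if q is not None and (best is None or abs(q[6])<best[0]): best=(abs(q[6]),s)
R=down(best[1]*ex)
command_gripper(.045,20)
movep([*b,.17],R); move_l([*b,.061],feed=.12)
command_gripper(0,20); s=sense(); print("grip",s["finger_gap"],s["position"],s["wrist_force"])
p=s["position"].copy()
hit=move_l([*(p[:2]-.155*ex),p[2]],feed=.06,until_force=14); s=sense(); print(hit,s["position"],np.linalg.norm(s["position"]-p),s["wrist_force"],s["time_s"])
sleep(.3); command_gripper(.045); p2=sense()["position"]; print(p2)
move_l([*p2[:2],.2],feed=.2)
E
```

```text
top stand ((0.5129014253616333, -0.3444669544696808), (0.083739273250103, 0.0444398857653141), 10.39958667755127)
scene stand ((0.5144655108451843, -0.34450533986091614), (0.08851736038923264, 0.04256906732916832), 9.695724487304688)
bar [0.58632726 0.0578808 ]
1 [-0.54  0.46  0.5   1.86 -0.28  0.88 -0.01]
-1 [ 0.62  0.74 -1.18  1.8   0.76  1.14  2.23]
grip 0.011079769771702365 [0.58653674 0.05802071 0.06166669] [-1.40293651  0.45428116  5.44206919]
True [0.46826706 0.06950849 0.06168446] 0.11882629238190229 [ 0.43141164 -0.46162104 -1.86060129] 6.225
[0.47192827 0.06988303 0.06300503]
```

```bash
python3 - <<'E'
from rig import *
from h import *
st=np.array([.507,-.347])
# grasp approach orientation for the stylus: pick one well inside the range
for a in range(-90,90,30):
    z=np.array([np.cos(np.deg2rad(a)),np.sin(np.deg2rad(a))]); q=inverse_kinematics([*st,.3],down(z)); print(a,None if q is None else q.round(2))
R=sense()["tcp_rot"]; movep([*st,.3],down([1,0]))
ex=np.array([np.cos(YAW),np.sin(YAW)]); ey=np.array([-ex[1],ex[0]])
for n in("top","scene"):
    im,d=camera(n); P=camera_params(n); X=cloud(P,d); np.savez(f"pics/{n}1.npz",im=im,d=d)
    loc=np.stack([(X[...,:2]-CC)@ex,(X[...,:2]-CC)@ey],-1)
    for nm,m in(("bar",(abs(X[...,2]-.057)<.012)&(loc[...,0]<-.28)&(loc[...,0]>-.34)&(abs(loc[...,1])<.06)),("front",(abs(X[...,2]-.072)<.005)&(loc[...,0]<-.2)&(loc[...,0]>-.28)&(abs(loc[...,1])<.12))):
        print(n,nm,m.sum(),np.percentile(loc[m],[2,50,98],axis=0).round(4).tolist())
    # rectified drawer view at z=.036 : 4 px/mm... 3px/mm
    # local region x -.26..-.08 , y -.13...13
    c=np.array([[-.27,.13],[-.27,-.13],[-.09,-.13],[-.09,.13]]); W=np.c_[CC+c[:,:1]*ex+c[:,1:]*ey,np.full(4,.03)]
    uv=(W-P['position'])@P['rotation']@P['K'].T; uv=(uv[:,:2]/uv[:,2:]).astype(np.float32)
    H=cv2.getPerspectiveTransform(uv,np.float32([[0,540],[780,540],[780,0],[0,0]]))
    cv2.imwrite(f"pics/rect_{n}.png",cv2.warpPerspective(im,H,(780,540),flags=2)[:,:,::-1])
E
```

```text
-90 [-0.25  0.56  1.19  1.67 -0.54  1.28 -0.53]
-60 [-0.2   0.5   1.07  1.67 -0.46  1.25 -0.08]
-30 [-0.14  0.46  0.96  1.67 -0.4   1.22  0.38]
0 [-0.08  0.43  0.86  1.67 -0.34  1.21  0.85]
30 [-0.02  0.4   0.76  1.66 -0.29  1.2   1.33]
60 [ 0.06  0.38  0.64  1.66 -0.24  1.19  1.8 ]
top bar 295 [[-0.307, -0.0583], [-0.3001, -0.0014], [-0.2816, 0.0579]]
top front 473 [[-0.2514, -0.1152], [-0.2458, 0.0006], [-0.2396, 0.1153]]
scene bar 228 [[-0.3073, -0.0578], [-0.2991, -0.0006], [-0.282, 0.0578]]
scene front 400 [[-0.2535, -0.1145], [-0.2453, -0.0066], [-0.239, 0.1152]]
```

View pics/rect_top.png

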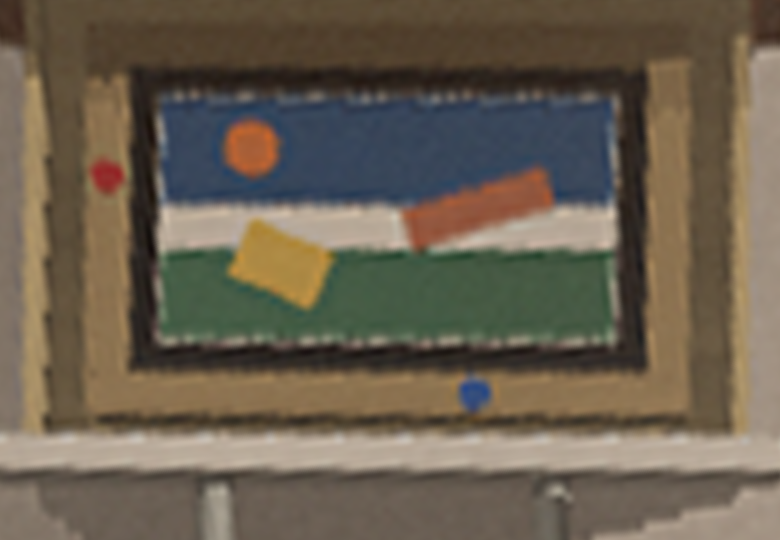

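View pics/rect_scene.png

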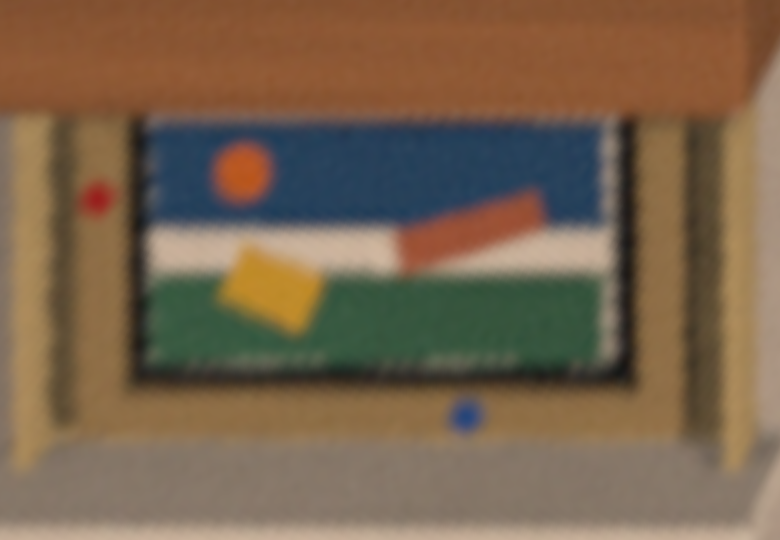

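Pictures 5-6 (rectified to 1/3 mm per px): the drawer is open. The gap is black, with the blue dot at (475,393) and the red dot at (107,175) in the top view. The front is about 1-2 mm short of the stop, and the arm rebounded 3.6 mm when the force tripped, so I'll pull it again with a steady pull.

```bash
python3 - <<'E'
from rig import *
from h import *
ex=np.array([np.cos(YAW),np.sin(YAW)]); b=CC-.2995*ex; R=down(ex)
command_gripper(.045,20); print(sense()["time_s"])
movep([*b,.14],R); move_l([*b,.061],feed=.15)
f0=sense()["wrist_force"].copy()
command_gripper(0,30); p=sense()["position"].copy()
for i in range(1,8):
    move_l([*(p[:2]-.0015*i*ex),p[2]],feed=.03); sleep(.1); s=sense(); f=(s["wrist_force"]-f0)[:2]@ex; l=(s["position"][:2]-CC)@ex
    print(i,round(f,2),round(l,4))
    if f>9: break
sleep(.2); command_gripper(.045); s=sense(); print((s["position"][:2]-CC)@ex); move_l([*s["position"][:2],.15],feed=.2); print(sense()["time_s"])
E
```

```text
9.6833
1 1.33 -0.3008
2 4.2 -0.3016
3 8.5 -0.3017
4 12.6 -0.3017
-0.30616325269931316
15.0083
```

```bash
python3 - <<'E'
from rig import *
from h import *
ex=np.array([np.cos(YAW),np.sin(YAW)]); R=down(ex); st=np.array([.507,-.3468])
command_gripper(.05,60)
movep([*st,.27],R); move_l([*st,.148],feed=.15)
command_gripper(0,60); s=sense(); print("gap",s["finger_gap"],s["position"],s["wrist_force"]); np.save("pics/grasp.npy",s["position"])
move_l([*s["position"][:2],.25],feed=.12); sleep(.3); s=sense(); print(s["position"],s["wrist_force"],s["time_s"],s["finger_gap"])
np.savez("pics/pose.npz",p=s["position"],R=s["tcp_rot"])
c=[]
for n in("top","scene","wrist"):
    im,d=camera(n); np.savez(f"pics/{n}2.npz",im=im,d=d)
    if n!="wrist":
        P=camera_params(n); uv=P['K']@(P['rotation'].T@(s["position"]-[0,0,.06]-P['position'])); u,v=(uv[:2]/uv[2]).astype(int); print(n,u,v)
        c.append(cv2.resize(im[max(v-45,0):v+45,u-45:u+45],(266,266),interpolation=2))
    else: c.append(cv2.resize(im[80:346,147:413],(266,266)))
cv2.imwrite("pics/held.png",np.hstack(c)[:,:,::-1])
E
```

```text
gap 0.01669283024110391 [ 0.50736836 -0.34712403  0.14886769] [-1.66142251  1.1110584   4.46478381]
[ 0.50720733 -0.34705017  0.24955786] [ 0.39007492  0.10657806 -1.73406383] 19.5 0.016824744847117917
top 411 250
scene 130 229
```

View pics/held.png

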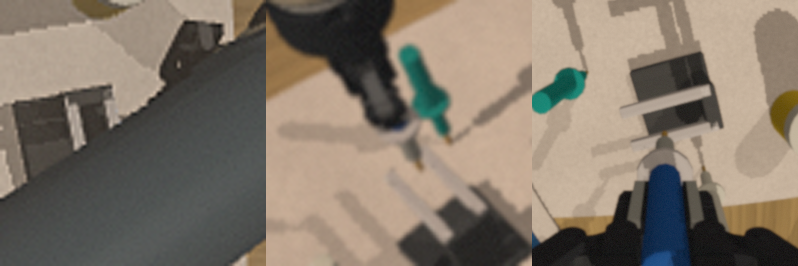

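Picture 7: the stylus is held upright between the pads, with its tip at wrist pixel ~(279,215), so on the TCP axis to about 1 mm. Next I cross-check with the scene view and go down at the blue dot.

```bash
cat >> h.py <<'E'
EX=np.array([np.cos(YAW),np.sin(YAW)]); EY=np.array([-EX[1],EX[0]]); L=.1189
def gap(lx,ly,h,off=(0,0)): return [*(CC+(lx+off[0])*EX+(ly+off[1])*EY),.030+h+L]
E
python3 - <<'E'
from rig import *
from h import *
P=camera_params("scene"); s=sense(); p=s["position"]
print("scene tip minus tcp",cast(P,[[136.4,240.8]],p[2]-L)[0]-p, "rot",s["tcp_rot"][:,0])
im=np.load("pics/wrist2.npz")['im']; hsv=cv2.cvtColor(im,cv2.COLOR_RGB2HSV)
m=(hsv[...,0]>8)&(hsv[...,0]<30)&(hsv[...,1]>95); m[:180]=0;m[260:]=0;m[:,:260]=0;m[:,300:]=0; v,u=np.nonzero(m); print("brass px",len(u), u.mean() if len(u) else 0,v.min() if len(v) else 0,v.max() if len(v) else 0)
g=(-.2105,-.029)
move_l(gap(*g,.09),feed=.15); move_l(gap(*g,.012),feed=.08); sleep(.3)
f0=np.mean([sense()["wrist_force"]],0); print("free",f0)
move_l(gap(*g,.0048),feed=.03); sleep(.3); s=sense(); print("in gap?",s["wrist_force"]-f0,s["position"]-gap(*g,.0048),s["time_s"]); np.save("pics/f0.npy",f0)
im,d=camera("scene"); np.savez("pics/scene3.npz",im=im); 
P=camera_params("scene"); uv=P['K']@(P['rotation'].T@(np.array(gap(*g,0))-[0,0,L]-P['position'])); u,v=(uv[:2]/uv[2]).astype(int); print(u,v)
a=cv2.resize(im[v-60:v+40,u-60:u+60],None,fx=5,fy=5,interpolation=2); cv2.imwrite("pics/g0.png",a[:,:,::-1])
w,_=camera("wrist"); cv2.imwrite("pics/g0w.png",cv2.resize(w[110:310,180:380],(600,600),interpolation=2)[:,:,::-1])
E
```

```text
scene tip minus tcp [-0.00472107  0.00020699 -0.1189    ] rot [-2.59567448e-04  4.12783507e-05 -9.99999965e-01]
brass px 26 279.03846153846155 210 215
free [-0.20767249 -0.27920461 -0.67960613]
in gap? [ 0.75861179  0.11989808 -0.99155629] [ 8.60785524e-05 -2.89925529e-05  9.22294505e-05] 24.4667
286 199
```

View pics/g0w.png

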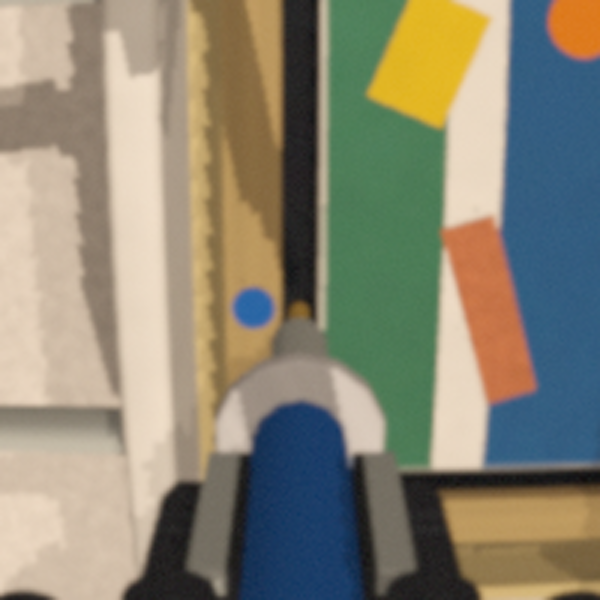

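Picture 8: the tip at (300,308) is centred in the black gap (285–320), level with the blue dot at (254,307). There is no face contact. Pressing in and tracing.

```bash
python3 - <<'E'
from rig import *
from h import *
f0=np.load("pics/f0.npy"); x0=-.2105
pts=[(x0,-.029+.022*i) for i in range(6)]+[(x0+.02*i,.081) for i in(1,2,3)]
move_l(gap(*pts[0],-.0035),feed=.02); sleep(.3)
for i,g in enumerate(pts):
    if i: move_l(gap(*g,-.0035),feed=.03); sleep(.12)
    s=sense(); f=s["wrist_force"]-f0; print(i,"f local",round(f[:2]@EX,2),round(f[:2]@EY,2),round(f[2],2),"err",(s["position"]-gap(*g,-.0035)).round(4),s["time_s"])
    if np.linalg.norm(f[:2])>8 or f[2]<.5 and i==0: break
    if i in(2,5,8):
        w,_=camera("wrist"); cv2.imwrite(f"pics/w{i}.png",w[110:310,180:380][:,:,::-1])
a=[cv2.imread(f"pics/w{i}.png") for i in(2,5,8)]; cv2.imwrite("pics/trace.png",cv2.resize(np.hstack(a),(795,265)))
E
```

```text
0 f local 0.35 -0.37 1.62 err [ 0.0001 -0.      0.0001] 25.4333
1 f local 0.18 0.72 1.37 err [-0.      0.0004 -0.    ] 26.4333
2 f local 0.44 0.83 2.42 err [0.     0.0003 0.    ] 27.4333
3 f local 0.54 1.22 2.01 err [0.     0.0004 0.    ] 28.4833
4 f local 1.39 0.68 2.7 err [-0.      0.0004  0.    ] 29.4833
5 f local -0.18 0.66 2.35 err [0.     0.0004 0.    ] 30.4833
6 f local 0.36 0.3 1.42 err [ 0.0006 -0.0001  0.0003] 31.4667
7 f local 0.57 0.23 1.29 err [ 0.0005 -0.0001  0.0003] 32.4
8 f local 1.45 -0.45 1.51 err [ 0.0005 -0.0001  0.0003] 33.3333
```

View pics/trace.png

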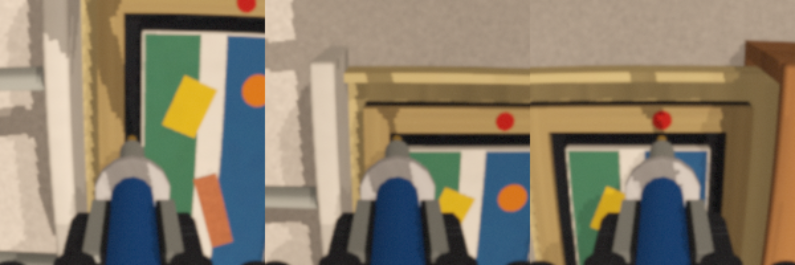

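Picture 9: the tip stays in the gap mid-front, at the corner and at the red dot, and the forces fit a press of about 3 mm. Lifting out and re-hanging.

```bash
python3 - <<'E'
from rig import *
from h import *
g=np.load("pics/grasp.npy"); p=sense()["position"]
move_l([*p[:2],.25],feed=.1); move_l([g[0],g[1],.25],feed=.18); sleep(.2); f0=sense()["wrist_force"].copy()
move_l([g[0],g[1],.16],feed=.1); f=sense()["wrist_force"]-f0; print("f at .16",f)
hit=move_l([g[0],g[1],g[2]+.0003],feed=.02,until_force=8); sleep(.3); s=sense(); print(hit,s["position"]-g,s["wrist_force"]-f0,s["time_s"])
if not hit:
    command_gripper(.05); move_l([g[0],g[1],.27],feed=.12); movep([.45,.0,.4],down(EX)); sleep(.5)
    print(sense()["time_s"])
    c=[]
    for n in("top","scene"):
        im,d=camera(n); np.savez(f"pics/{n}9.npz",im=im,d=d); P=camera_params(n); X=cloud(P,d); hsv=cv2.cvtColor(im,cv2.COLOR_RGB2HSV)
        bl=(hsv[...,0]>100)&(hsv[...,0]<130)&(hsv[...,1]>110)&(X[...,2]>.095)&(X[...,2]<.2)&(X[...,1]<-.25); print(n,"blue",bl.sum(),X[bl].mean(0),X[bl].max(0))
        l=(X[...,:2]-CC)@EX; ly=(X[...,:2]-CC)@EY; b=(abs(X[...,2]-.057)<.012)&(l<-.285)&(l>-.34)&(abs(ly)<.045); print("bar",b.sum(),np.median(l[b]))
        o=np.array([*g[:2],.1]); uv=P['K']@(P['rotation'].T@(o-P['position'])); u,v=(uv[:2]/uv[2]).astype(int)
        c.append(cv2.resize(im[v-40:v+40,u-50:u+50],(400,320),interpolation=2))
    cv2.imwrite("pics/end.png",np.hstack(c)[:,:,::-1])
E
```

```text
f at .16 [ 0.56134834 -0.24540902 -0.76391578]
False [3.25544753e-05 1.38002346e-05 3.07267427e-04] [ 1.07346313 -0.55777864 -1.77165825] 39.7333
43.2083
top blue 15 [ 0.50839347 -0.34859405  0.18043027] [ 0.51365589 -0.34076111  0.18281302]
bar 0 nan
scene blue 122 [ 0.51204929 -0.34662754  0.15583449] [ 0.51665509 -0.33978997  0.18326759]
bar 144 -0.300633954739683
  return _methods._mean(a, axis=axis, dtype=dtype,
  ret = ret.dtype.type(ret / rcount)
```

View pics/end.png

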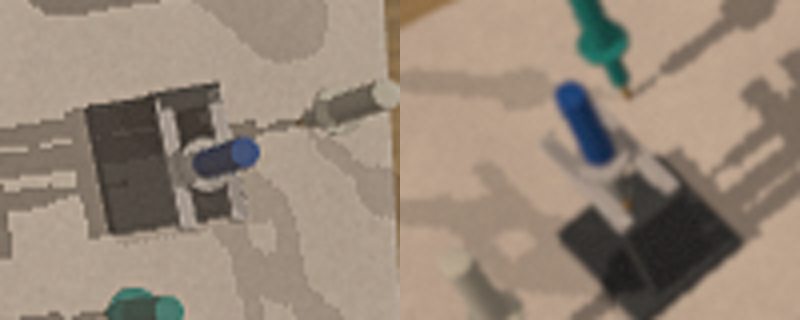

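Picture 10: the stylus hangs upright in the fork by its collar, with its top at (0.508, −0.349, 0.181) as at the start. The drawer's bar is still at −0.3006. Handing in.

```bash
python3 -c "
from rig import *
finish_job(); print(sense()['time_s'])"
```

```text
the job is handed in; nothing more can be done
the job is handed in; nothing more can be done
```

The job is done and handed in at about 43 s of robot time. No verdict was reported, so these are my own checks.

- **Drawer:** I pulled it to its stop twice. After the first pull the arm rebounded about 3.6 mm, so I pulled again until a steady 12.6 N showed it was against the stop. At the end the scene camera put the bar about 1 mm from that position, at −0.3006 against −0.3017. The top camera gave no reading of the bar then, probably because the arm was in the way.
- **Tracing:** I followed the gap from the blue dot round the corner to the red dot at 3 cm/s, set to press the tip in about 3.5 mm. The wrist camera showed the tip in the gap at four places along the path, including both ends and the corner. The upward force was about 1.3–2.7 N, which fits a light press, though the sensor is noisy at that level.
- **Stylus:** it hangs upright in the fork at the spot I took it from, within about 1 mm in both cameras, and the arm is clear of everything.
- **Disagreement:** one rough scene-camera estimate put the held tip 4.7 mm off the gripper axis in x. The wrist camera showed it centred, and I relied on that.
- **Not checked:** I did not measure the pot or the jars again at the end, but the arm was never sent near them.

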